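# Tap a skewed stack of well plates square in its carrier and snap the keeper cover shut

## Robot

A 6-joint arm with a two-finger parallel gripper is mounted at the origin on the work surface. World frame = base frame: x ahead of the robot, y to its left, z up, the work surface at z = 0. Lengths are in m, angles in degrees, forces in N, time in s.
With the tool pointing down it reaches from about 0.4 to 0.825 m from the base axis. Payload 7 kg.
Tool frame: the origin (TCP) lies midway between the tips of the shut fingers; the grasp point (between the pads) lies 19 mm behind it; z points along the fingers, y is the line along which they close (so a half turn about z gives the same grasp; the last joint's range is limited). The gripper opens to 88 mm and grips with 3 to 60 N. Pads are 19 mm wide; open, the fingers measure 130 mm over their backs; the gripper's body (78 mm by 193 mm) begins 47 mm behind the grasp point.
Start: joints at [93.684, 20.546, 0.682, 0, -70.136, -16.507], TCP at [0.15, 0.658, 0.227] pointing down, gripper open.
Joint ranges: [-176.03, 176.03], [-82.01, 121.73], [-58.28, 71.71], [-173.87, 95.51], [-174.79, -0.11], [-173.66, 173.66]. Speed limits (degrees/s): [136.94, 136.94, 172.46, 180, 180, 180].

## Interface

Orientations are given as [roll, pitch, yaw] about the fixed x, y, z axes, in that order (R = Rz(yaw) Ry(pitch) Rx(roll)).
In Python, from plant import get_state, optics, order gives the robot as it stands. The module is installed in compiled form; this text tells all that it offers.
- The arm moves only by the tool send_rows, never from a script. Its argument "moves" is a list of rows, each an object with "slide": the shift along the tool's x, y, z as a fraction of full scale, a list of three; "turn": the turn about the tool's z as a fraction of full scale; "gripper": the opening, from 0 (shut) to 1 (fully open). A call has exactly 5 rows; each row is the pose to reach, as a shift and turn from the pose commanded when the call began, along the tool's axes at that moment; what a row does not reach only later rows make up. Full scale, the value 1, is 150 mm for a shift and 90 degrees for a turn. A row lasts 1/12 s, in which the tool goes at most 41.7 mm and 7.16 degrees, less where a joint would pass 70% of its speed; a pose out of reach is approached as far as the arm can. A call with a number of a shift or a turn outside -1 to 1 is refused whole. A call with a gripper value outside its range is refused whole. The fingers move at their own pace and stop on an object; "newtons" is the grip in N (left out, the last holds). Time passes only in rows, so rows that repeat a pose let the fingers close, or fill a call up. It gives the time, the measured TCP pose, the force, the opening and the grip force at its end, in the units of the state.
- get_state(): the state, without advancing time (a new reading comes with each control period).
- optics.capture(name): name is "scene" or "top" or "wrist"; returns a dict with "img" (420x560x3 uint8, red, green, blue), "intrinsics" (3x3 intrinsics, pixels), "dist" ([k1, k2, p1, p2, k3] as OpenCV has them; the pictures are not rectified), "origin" and "attitude" of the camera in the world. Camera axes: x right, y down, z forward; pixel columns grow to the right and rows downward; lengths in m; the calibration is good to about 2 mm. A picture is of the moment at which its call begins. There is no depth.
- order.close_job(): hands the job in; it is judged then, once.
Trained networks look in the newest picture that a camera, given by its name, has taken for a name from the list of things; names that differ only in an ending like _2 or _b are one class to them, and where a whole thing is asked for, a point or a joint stands for the part that bears it (a point fixed in the world has none). Each returns a list of dicts, best first, with "p" (0 to 1); they miss things now and then, are a little off and sometimes report something else, mostly with a low value. They report only what shows in the picture. A call takes as long as a camera call.
- optics.look_for(camera, name): "location" ([x, y, z] in m, in world coordinates, good to about 4 mm: the middle of the surface that is visible of it).
The state is a dict: "time_s": time; "joints": joint angles; "qd": joint speeds; "joint_torque": joint torques, N m; "tcp_pos": TCP position; "eef_rot": TCP orientation; "contact_force": force on the tool from outside, world axes, zero at the start; "moment": the same for the moment, N m; "gripper_width": finger opening in m; "gripper_force": force on a finger pad.
Only numpy, scipy, OpenCV 4.12 (cv2) and the standard library are available. Lean on these libraries where they do the work, as an engineer would, in place of code of your own. Each camera call takes 0.05 s, during which the arm holds its last target. There are 200 camera calls.

## Task

Leaving the stack of four plates where it lies and without lifting any of them, gently tap and push its edges until all four plates are square and flush against both stop walls of the carrier. Then press the carrier's hinged cover down over the stack until its catch snaps and holds it shut. Leave everything else on the bench alone.

Things in the scene. Friction and masses are not known exactly. Their poses are not given: they have to be found in the camera images.
- cassette: aluminium plate carrier fixed to the bench: floor 200 (x) x 180 (y) x 8 mm, origin at the centre of its underside, z up. Two walls form a corner: one along its +x side, inner face at x = 80 mm; one in two pieces along its +y side, inner face at y = 60 mm (hinge gap x = -8 to 34). Wall tops 48 mm above the bench. The -x and -y sides are open. Turned up to 0.35 rad
- seat (a point): point on the carrier's floor (8 mm above the bench), at x = 20, y = 18 mm of the carrier, axes as the carrier's: the origin of every plate is straight above it when that plate is flush with both walls
- cover (a joint): angle of the steel cover: 0 = shut, level, 5 mm above the stack, reaching from its hinge in the carrier's -y direction, upper face 58 mm above the bench; 1.1 to 1.4 = open, as at the start. A weak spring (1 N at the edge) lifts it. From 0.4 rad down a catch resists (about 8 N near the edge); pushed past about 0.1 rad it snaps to 0 and is held
- cover_hinge (a point): middle of the cover's hinge line, fixed on the carrier at x = 15, y = 68 mm, 57 mm above the bench; the line runs along the carrier's x
- cover_edge (a point): middle of the cover's free edge on its upper (outer) face, moves with the cover. The cover is a flap 48 mm wide (along the carrier's x), 96 mm from hinge to free edge, 5 mm thick. Axes as the carrier's when shut
- plate1: flat white 24-well plate 120 (x) x 84 (y) x 10 mm on eight round feet 1.5 mm high, about 45 g, origin at the centre of its underside; number 1 from the bottom of the stack of four that lies on the carrier's floor, each skewed and off by about 10 to 30 mm from the walls. Plates slide on each other; a whole stack slides at 1 to 3 N, more if the tool also presses down
- plate2: flat white 24-well plate 120 (x) x 84 (y) x 10 mm on eight round feet 1.5 mm high, about 45 g, origin at the centre of its underside; number 2 from the bottom of the stack of four that lies on the carrier's floor, each skewed and off by about 10 to 30 mm from the walls. Plates slide on each other; a whole stack slides at 1 to 3 N, more if the tool also presses down
- plate3: flat white 24-well plate 120 (x) x 84 (y) x 10 mm on eight round feet 1.5 mm high, about 45 g, origin at the centre of its underside; number 3 from the bottom of the stack of four that lies on the carrier's floor, each skewed and off by about 10 to 30 mm from the walls. Plates slide on each other; a whole stack slides at 1 to 3 N, more if the tool also presses down
- plate4: flat white 24-well plate 120 (x) x 84 (y) x 10 mm on eight round feet 1.5 mm high, about 45 g, origin at the centre of its underside; number 4 from the bottom of the stack of four that lies on the carrier's floor, each skewed and off by about 10 to 30 mm from the walls. Plates slide on each other; a whole stack slides at 1 to 3 N, more if the tool also presses down
- rack_a: white tube rack with red-capped tubes, 190 x 62 x 100 mm, bystander; origin under its centre
- spare: a single plate like the others, lying on the bench, not part of the job, bystander; origin under its centre
- scanner: hand scanner lying on the bench, 150 x 62 x 45 mm, bystander; origin under its centre
- pipette: pipette lying on the bench, 260 x 26 x 24 mm along its x, bystander; origin under its centre (roughly)
- tub: orange open tub, 90 mm wide, 100 mm high, bystander; origin under its centre
- mouse: black computer mouse, 105 x 62 x 34 mm, bystander; origin under its centre

How it is judged:
By the outcome, as a careful person would: the job done as asked, in the order asked, and still so for the second after the job is handed in, with the robot touching nothing.
It also fails if it takes over 72 s, if anything falls off the work surface, if the arm or the gripper's body presses on something with over 40 N, if the wrist force passes 120 N, or if a joint passes its speed limit or range.

## Working session

There is one attempt and no reset: what is moved stays moved. The work goes in short steps, Python scripts to look and compute and a tool call to move; the robot and the scene stay as the last step left them, time stands still between calls to the robot, and variables do not carry over. Pictures are saved under pics/ and viewed, at most 10 in all, crops included, and the job is handed in when it is done.

Besides the shell and the picture viewer there is one more tool, called after "Call:" as a command line: name --argument value ..., lists and objects as JSON in quotes. send_rows: Moves the arm, as the interface text tells. Shift numbers are shares of 150 mm and turn numbers shares of 90 degrees, none past 1 either way. Its arguments: {"type":"object","properties":{"moves":{"type":"array"},"newtons":{"type":"number"}},"required":["moves"]}

```bash
mkdir -p pics; cat > h.py <<'E'
import numpy as np, cv2
from plant import get_state, optics, order
def cap(n,save=None):
    c=optics.capture(n)
    if save: cv2.imwrite('pics/'+save,cv2.cvtColor(c['img'],cv2.COLOR_RGB2BGR))
    return c
def Rc(c):
    a=np.array(c['attitude'],float)
    if a.shape==(3,3): return a
    from scipy.spatial.transform import Rotation as R
    return R.from_euler('xyz',a,degrees=True).as_matrix() if a.size==3 else R.from_quat(a).as_matrix()
def proj(c,P):
    R=Rc(c);p=(np.atleast_2d(P)-c['origin'])@R
    return cv2.projectPoints(p.reshape(-1,1,3),np.zeros(3),np.zeros(3),np.array(c['intrinsics'],float),np.array(c['dist'],float))[0].reshape(-1,2)
def unproj(c,uv,z):
    u=cv2.undistortPoints(np.array(uv,float).reshape(-1,1,2),np.array(c['intrinsics'],float),np.array(c['dist'],float)).reshape(-1,2)
    d=np.c_[u,np.ones(len(u))]@Rc(c).T; o=np.array(c['origin'])
    return o+d*((z-o[2])/d[:,2])[:,None]
E
python3 - <<'E'
from h import *
np.set_printoptions(precision=4,suppress=True)
for n in ['scene','top']:
    c=cap(n,n+'0.png'); print(n,c['origin'],np.array(c['attitude']),c['intrinsics'][0])
    for t in ['cassette','cover','cover_edge','plate1','plate4','spare','rack_a','scanner','pipette','tub','mouse']:
        print(t,[(np.round(d['location'],3),round(d['p'],2)) for d in optics.look_for(n,t)[:4]])
s=get_state();print(s)
E
```

```text
scene [ 1.3027 -0.6149  0.7417] [-123.5619    0.3127   52.4384] [403.4134   0.     280.1245]
cassette [(array([ 0.57 , -0.047,  0.01 ]), 0.66), (array([ 0.598, -0.067,  0.024]), 0.66), (array([ 0.586, -0.042,  0.036]), 0.5)]
cover [(array([ 0.542, -0.006,  0.1  ]), 0.82)]
cover_edge [(array([ 0.538, -0.   ,  0.1  ]), 0.61), (array([ 0.567, -0.041,  0.018]), 0.53)]
plate1 [(array([ 0.546, -0.07 ,  0.046]), 0.74), (array([0.496, 0.135, 0.054]), 0.66), (array([ 0.598, -0.063,  0.024]), 0.64), (array([ 0.587, -0.044,  0.038]), 0.57)]
plate4 [(array([ 0.546, -0.07 ,  0.046]), 0.74), (array([0.496, 0.135, 0.054]), 0.66), (array([ 0.598, -0.063,  0.024]), 0.64), (array([ 0.587, -0.044,  0.038]), 0.57)]
spare [(array([ 0.623, -0.282,  0.009]), 0.95), (array([0.352, 0.289, 0.028]), 0.43)]
rack_a [(array([0.497, 0.134, 0.052]), 0.71)]
scanner [(array([0.352, 0.292, 0.025]), 0.85), (array([ 0.597, -0.064,  0.023]), 0.63)]
pipette [(array([ 0.714, -0.054,  0.021]), 0.65)]
tub [(array([ 0.545, -0.433,  0.069]), 0.83)]
mouse [(array([0.378, 0.42 , 0.028]), 0.79)]
top [0.3666 0.0209 1.0296] [-171.4
[... 873 characters left out ...]
.041,  0.021]), 0.82), (array([ 0.603, -0.022,  0.028]), 0.32)]
tub [(array([ 0.529, -0.449,  0.058]), 0.93), (array([ 0.53 , -0.071,  0.044]), 0.34)]
mouse [(array([0.364, 0.434, 0.033]), 0.78)]
{'time_s': 1.2, 'joints': array([ 93.6841,  20.5465,   0.6823,   0.002 , -70.1345, -16.5081]), 'qd': array([ 0.0389,  0.0975, -0.0009,  0.0335,  0.052 , -0.0545]), 'joint_torque': array([ -0.0008, -58.2387,  29.3312,   7.0027,   0.0126,  -0.    ]), 'tcp_pos': array([0.1498, 0.6582, 0.2266]), 'eef_rot': array([-179.9982,   -0.0014,  -12.8233]), 'contact_force': array([-0.1269,  0.2062,  0.8042]), 'moment': array([-0.0111, -0.0123, -0.0597]), 'gripper_force': 0.0, 'gripper_width': 0.08766941890413979}
```

View pics/scene0.png

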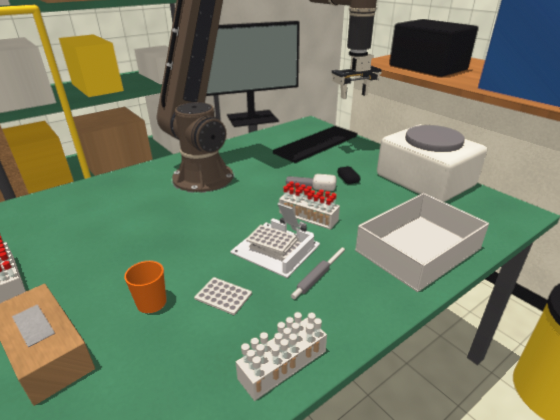

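View pics/top0.png

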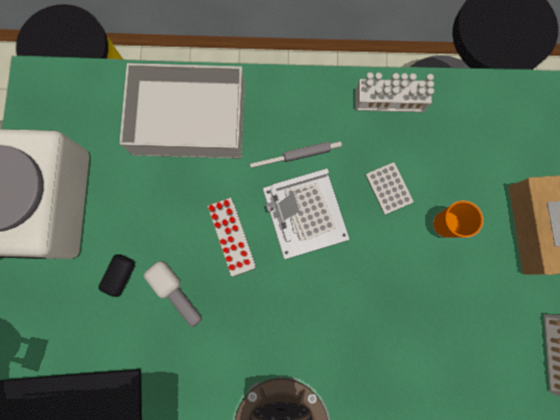

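The scene view shows the carrier at about (275,245) and its raised cover at (290,218). In the top view the floor corners are near (264,185), (328,171), (348,238) and (285,257), with the cover at (288,206). The rack lies on the carrier's +y side, and the -x and -y sides are free. That puts the carrier's yaw at about 16°.

Call:
send_rows --moves '[{"slide": [0.8,0.98,0],"turn": 0,"gripper": 1},{"slide": [0.8,0.98,0],"turn": 0,"gripper": 1},{"slide": [0.8,0.98,0],"turn": 0,"gripper": 1},{"slide": [0.8,0.98,0],"turn": 0,"gripper": 1},{"slide": [0.8,0.98,0],"turn": 0,"gripper": 1}]'

```text
time_s: 1.62
tcp_pos: [0.2352, 0.4846, 0.2268]
eef_rot: [180.0, 0.0, -12.9]
contact_force: [0.4, 0.4, -1.3]
gripper_width: 0.0876
gripper_force: 0.0
```

Call:
send_rows --moves '[{"slide": [0.8,0.98,0],"turn": 0,"gripper": 1},{"slide": [0.8,0.98,0],"turn": 0,"gripper": 1},{"slide": [0.8,0.98,0],"turn": 0,"gripper": 1},{"slide": [0.8,0.98,0],"turn": 0,"gripper": 1},{"slide": [0.8,0.98,0],"turn": 0,"gripper": 1}]'

```text
time_s: 2.03
tcp_pos: [0.3192, 0.3148, 0.2269]
eef_rot: [-180.0, -0.0, -12.9]
contact_force: [0.3, 0.9, -0.5]
gripper_width: 0.0877
gripper_force: 0.0
```

Call:
send_rows --moves '[{"slide": [0.8,0.98,0],"turn": 0,"gripper": 1},{"slide": [0.8,0.98,0],"turn": 0,"gripper": 1},{"slide": [0.8,0.98,0],"turn": 0,"gripper": 1},{"slide": [0.8,0.98,0],"turn": 0,"gripper": 1},{"slide": [0.8,0.98,0],"turn": 0,"gripper": 1}]'

```text
time_s: 2.45
tcp_pos: [0.4036, 0.1452, 0.227]
eef_rot: [-180.0, -0.0, -12.9]
contact_force: [0.2, 0.2, 0.4]
gripper_width: 0.0875
gripper_force: 0.0
```

Call:
send_rows --moves '[{"slide": [0.8,0.98,0],"turn": 0.3,"gripper": 1},{"slide": [0.8,0.98,0],"turn": 0.3,"gripper": 1},{"slide": [0.8,0.98,0],"turn": 0.3,"gripper": 1},{"slide": [0.8,0.98,0],"turn": 0.3,"gripper": 1},{"slide": [0.8,0.98,0],"turn": 0.3,"gripper": 1}]'

```text
time_s: 2.87
tcp_pos: [0.4884, -0.0249, 0.2267]
eef_rot: [-180.0, -0.0, -40.3]
contact_force: [0.2, 0.6, 0.6]
gripper_width: 0.0873
gripper_force: 0.0
```

Call:
send_rows --moves '[{"slide": [0.66,0.36,-0.4],"turn": 0.37,"gripper": 1},{"slide": [0.66,0.36,-0.4],"turn": 0.37,"gripper": 1},{"slide": [0.66,0.36,-0.4],"turn": 0.37,"gripper": 1},{"slide": [0.66,0.36,-0.4],"turn": 0.37,"gripper": 1},{"slide": [0.66,0.36,-0.4],"turn": 0.37,"gripper": 1}]'

```text
time_s: 3.28
tcp_pos: [0.5299, -0.1289, 0.2876]
eef_rot: [-179.9, -0.0, -73.7]
contact_force: [0.7, 0.2, -0.4]
gripper_width: 0.0874
gripper_force: 0.0
```

```bash
python3 - <<'E'
from h import *
np.set_printoptions(precision=4,suppress=True)
c=cap('wrist','w1.png'); print(c['origin'],np.array(c['attitude']),c['intrinsics'][0],get_state()['tcp_pos'])
c=cap('top'); cv2.imwrite('pics/t1.png',cv2.cvtColor(cv2.resize(c['img'][150:280,230:390],None,fx=5,fy=4.6,interpolation=cv2.INTER_CUBIC)[:600],cv2.COLOR_RGB2BGR))
print(unproj(c,[[264,185],[328,171],[348,238],[285,257]],.008))
E
```

```text
[ 0.5481 -0.1938  0.4446] [ 165.2475    0.1327 -163.6763] [324.0202   0.     280.3945] [ 0.5292 -0.128   0.2869]
[[ 0.6126  0.0628  0.008 ]
 [ 0.6569 -0.1102  0.008 ]
 [ 0.4752 -0.1651  0.008 ]
 [ 0.4199  0.0007  0.008 ]]
```

View pics/w1.png

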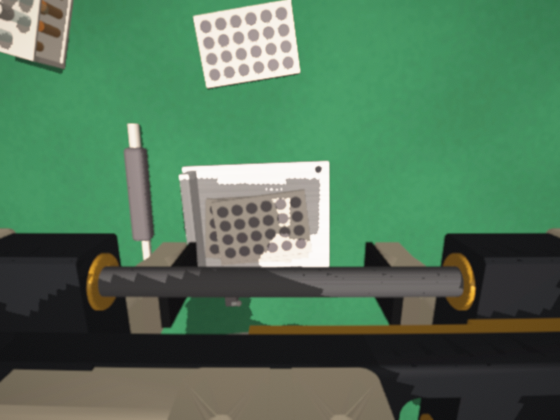

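The wrist view shows the stack at about (255,225) and the carrier's outer -y,-x corner at (328,163); the fingers hide the rest. The camera sits on the tool's +x side. I'll shift along tool -x to see the whole carrier.

Call:
send_rows --moves '[{"slide": [-0.8,0,0],"turn": 0,"gripper": 1},{"slide": [-0.8,0,0],"turn": 0,"gripper": 1},{"slide": [-0.8,0,0],"turn": 0,"gripper": 1},{"slide": [-0.8,0,0],"turn": 0,"gripper": 1},{"slide": [-0.8,0,0],"turn": 0,"gripper": 1}]'

```text
time_s: 3.8
tcp_pos: [0.4934, -0.0097, 0.287]
eef_rot: [-179.9, 0.0, -72.7]
contact_force: [-0.6, -0.6, -0.5]
gripper_width: 0.088
gripper_force: 0.0
```

```bash
python3 - <<'E'
from h import *
import pickle
np.set_printoptions(precision=4,suppress=True)
c=cap('wrist'); pickle.dump(c,open('w2.pkl','wb'))
print(c['origin'],np.array(c['attitude']),get_state()['tcp_pos'])
for t in ['cassette','cover','plate1']:
        print(t,[(np.round(d['location'],3),round(d['p'],2)) for d in optics.look_for('wrist',t)[:4]])
im=c['img'][0:300,100:500]
cv2.imwrite('pics/w2.png',cv2.cvtColor(cv2.resize(im,None,fx=2,fy=2,interpolation=cv2.INTER_CUBIC),cv2.COLOR_RGB2BGR))
E
```

```text
[ 0.513  -0.0743  0.4439] [ 165.1985    0.0908 -162.643 ] [ 0.4937 -0.0106  0.2869]
cassette [(array([ 0.533, -0.067,  0.049]), 0.73), (array([ 0.54 , -0.051,  0.008]), 0.63)]
cover [(array([ 0.535, -0.003,  0.107]), 0.81), (array([ 0.598, -0.027,  0.032]), 0.66)]
plate1 [(array([ 0.599, -0.025,  0.027]), 0.78), (array([ 0.505, -0.026,  0.035]), 0.67), (array([ 0.53 , -0.066,  0.048]), 0.64)]
```

View pics/w2.png

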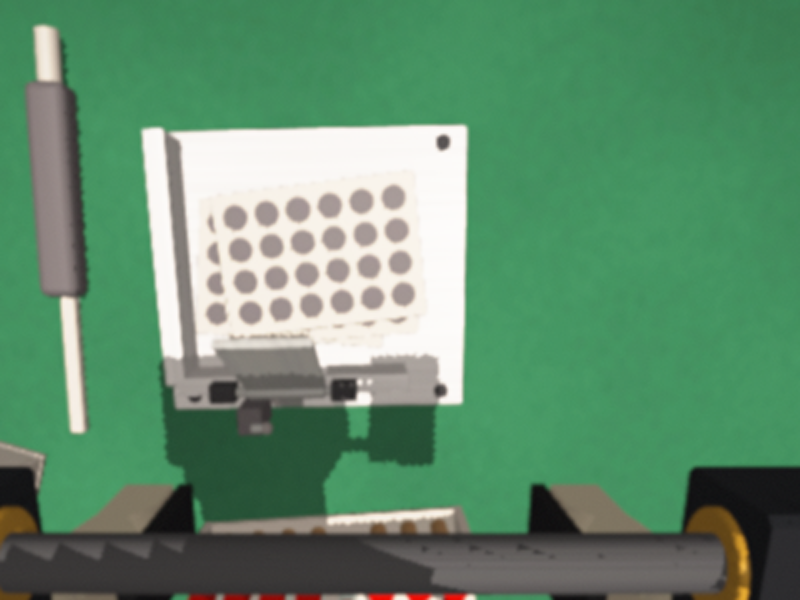

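The view shows the carrier clearly. In crop pixels the floor corners are (466,125) and (462,403), and the +x wall's top corner is (143,129). The top plate spans about (217,198), (412,172), (424,313) and (230,335). The open cover is at (268,365).

```bash
cat >> h.py <<'E'
from scipy.optimize import least_squares
def tw(p,Q):
    Q=np.atleast_2d(np.array(Q,float)); c,s=np.cos(p[2]),np.sin(p[2])
    return np.c_[p[0]+c*Q[:,0]-s*Q[:,1],p[1]+s*Q[:,0]+c*Q[:,1],Q[:,2]]
E
python3 - <<'E'
from h import *
import pickle
np.set_printoptions(precision=4,suppress=True)
c=pickle.load(open('w2.pkl','rb'))
Q=np.array([[-100,-90,8],[-100,90,8],[100,-90,48],[80,-90,48]])/1000
uv=np.array([[466,125],[462,403],[143,129],[167,130]])/2+[100,0]
f=lambda p:(proj(c,tw(p,Q))-uv).ravel()
r=least_squares(f,[.53,-.05,.29]); p=r.x; print('carrier',p,np.degrees(p[2]),r.fun)
P4=np.array([[60,-42,48],[-60,-42,48],[-60,42,48],[60,42,48]])/1000
uv4=np.array([[217,198],[412,172],[424,313],[230,335]])/2+[100,0]
r4=least_squares(lambda q:(proj(c,tw(q,P4))-uv4).ravel(),[.53,-.05,.29]);q=r4.x;print('p4',q,r4.fun)
seat=tw(p,[.02,.018,.008])[0];print('seat',seat)
R=np.array([[np.cos(p[2]),np.sin(p[2])],[-np.sin(p[2]),np.cos(p[2])]])
print('p4 rel seat carrier',R@(q[:2]-seat[:2]),np.degrees(q[2]-p[2]))
# cover edge upper face: line along x at angle th. crop corners
for th in (1.1,1.25,1.4):
    y=68-96*np.cos(th)+1*np.sin(th);z=57+96*np.sin(th)+np.cos(th)
    print(th,(proj(c,tw(p,np.array([[-9,y,z],[39,y,z],[-9,68,58],[39,68,58]])/1000))-[100,0])*2)
pickle.dump(p,open('car.pkl','wb'))
# overlay on scene and top residual check
for n in('top','scene'):
    k=cap(n); im=cv2.cvtColor(k['img'],cv2.COLOR_RGB2BGR)
    B=[[-100,-90,8],[100,-90,8],[100,90,8],[-100,90,8]]
    S=[[80,-90,48],[80,60,48],[34,60,48],[-8,60,48],[-100,60,48]]
    u0=proj(k,tw(p,[[0,0,.02]]))[0].astype(int); x0,y0=u0-[66,50]
    big=cv2.resize(im[y0:y0+100,x0:x0+133],None,fx=6,fy=6,interpolation=cv2.INTER_CUBIC)
    for L,cl,col in((B,1,(0,0,255)),(S,0,(255,0,0))):
        u=(proj(k,tw(p,np.array(L)/1000))-[x0,y0]+.5)*6
        cv2.polylines(big,[u.astype(int)],bool(cl),col,1)
    cv2.imwrite(f'pics/o_{n}.png',big)
a=cv2.imread('pics/o_top.png');b=cv2.imread('pics/o_scene.png')
cv2.imwrite('pics/o.png',cv2.resize(np.vstack([a,b]),(600,900))[:,:] if 0 else cv2.resize(np.hstack([a,b]),(800,300)))
E
```

```text
carrier [ 0.5341 -0.0471  0.3355] 19.223387867867142 [ 2.9249  1.3414  3.7607  2.0783 -5.6056 -0.4251 -0.2149 -1.6919]
p4 [ 0.535  -0.0626  0.4089] [-3.7831 -1.8896  1.5638 -0.6062  1.4949  1.7719  0.7928  1.2206]
seat [ 0.547  -0.0235  0.008 ]
p4 rel seat carrier [-0.0242 -0.0329] 4.204170373669101
1.1 [[322.3133 347.3283]
 [219.9266 350.7156]
 [333.8563 396.2313]
 [255.4407 398.7154]]
1.25 [[322.9881 377.6261]
 [219.9561 380.9505]
 [333.8563 396.2313]
 [255.4407 398.7154]]
1.4 [[323.9949 408.6304]
 [221.06   411.8651]
 [333.8563 396.2313]
 [255.4407 398.7154]]
```

View pics/o.png

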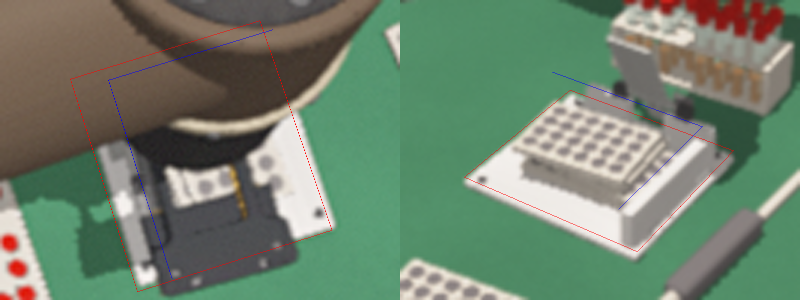

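```bash
python3 - <<'E'
from h import *
import pickle
np.set_printoptions(precision=4,suppress=True)
c=pickle.load(open('w2.pkl','rb'))
def fit(Q,uv):
    Q=np.array(Q)/1000;uv=np.array(uv)/2+[100,0]
    r=least_squares(lambda p:(proj(c,tw(p,Q))-uv).ravel(),[.53,-.05,.29],loss='soft_l1'); print(r.x,np.degrees(r.x[2]),(proj(c,tw(r.x,Q))-uv).ravel()); return r.x
p=fit([[-100,-90,8],[-100,90,8]],[[466,125],[462,403]])
p=fit([[-100,-90,8],[-100,90,8],[100,90,8]],[[466,125],[462,403],[178,408]])
im=cv2.cvtColor(c['img'],cv2.COLOR_RGB2BGR)
big=cv2.resize(im[50:230,155:355],None,fx=4,fy=3.3333,interpolation=cv2.INTER_CUBIC)
big=cv2.resize(im[55:205,155:355],None,fx=4,fy=4,interpolation=cv2.INTER_CUBIC)
for L,col in(([[-100,-90,8],[100,-90,8],[100,90,8],[-100,90,8]],(0,0,255)),([[80,-90,48],[80,60,48],[-100,60,48]],(255,0,0)),([[80,-90,8],[80,60,8],[-100,60,8]],(0,160,0))):
    u=(proj(c,tw(p,np.array(L)/1000))-[155,55]+.5)*4
    cv2.polylines(big,[u.astype(int)],len(L)==4,col,1)
cv2.imwrite('pics/w2b.png',big)
E
```

```text
[ 0.5393 -0.0486  0.327 ] 18.736774270463542 [-0.0095 -0.4807  0.0121  0.6224]
[ 0.5389 -0.0494  0.3249] 18.61729711956591 [ 0.6133 -0.8922  0.304   0.2891 -1.8059  0.8291]
```

View pics/w2b.png

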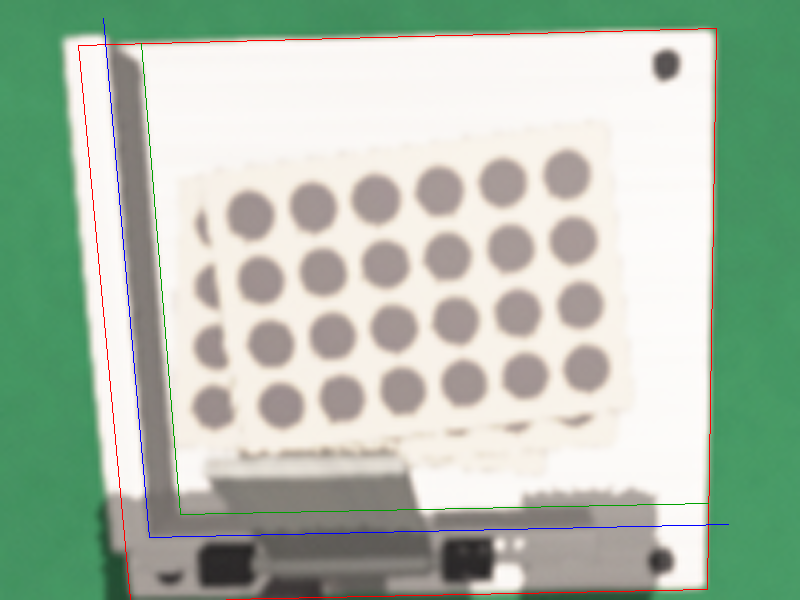

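The carrier fit agrees with the picture: its origin is (0.539, -0.049) and its yaw 18.6°. The cover is open at about 1.1 rad, with its free edge at carrier y of about 22 mm.

```bash
cat >> h.py <<'E'
CAR=np.array([.5389,-.0493,np.radians(18.65)])
def where():
    s=get_state(); t=s['tcp_pos']; c,q=np.cos(CAR[2]),np.sin(CAR[2]); d=t[:2]-CAR[:2]
    return np.r_[c*d[0]+q*d[1],-q*d[0]+c*d[1],t[2]]*1000, s['eef_rot'][2]
def plan(Q,psi):
    """Q carrier mm, psi world yaw deg -> slide (x,y,z), turn fractions"""
    s=get_state(); t=s['tcp_pos']; y=s['eef_rot'][2]; g=tw(CAR,np.array(Q)/1000)[0]; d=g-t
    a=np.radians(y); X=[np.cos(a),np.sin(a)];Y=[np.sin(a),-np.cos(a)]
    print('at',where(),'slide',np.round(np.r_[d[:2]@X,d[:2]@Y,-d[2]]/.15,3),'turn',round(-((psi-y+180)%360-180)/90,3),'F',np.round(s['contact_force'],1))
E
python3 -c "
from h import *
plan([3,-88,120],-71.35)"
```

```text
at (array([-30.74823618,  49.16018186, 286.36318177]), np.float64(-73.1628354101847)) slide [ 0.907 -0.254  1.109] turn -0.02 F [ 0.1 -0.3 -1.1]
```

Call:
send_rows --moves '[{"slide": [0.3,-0.1,0],"turn": -0.02,"gripper": 0.6},{"slide": [0.6,-0.2,0.1],"turn": -0.02,"gripper": 0.6},{"slide": [0.907,-0.254,0.3],"turn": -0.02,"gripper": 0.6},{"slide": [0.907,-0.254,0.5],"turn": -0.02,"gripper": 0.6},{"slide": [0.907,-0.254,0.8],"turn": -0.02,"gripper": 0.6}]'

```text
time_s: 4.52
tcp_pos: [0.5721, -0.1342, 0.1762]
eef_rot: [-179.8, -0.1, -71.5]
contact_force: [1.6, 0.9, 0.1]
gripper_width: 0.0597
gripper_force: 0.0
```

```bash
python3 -c "
from h import *
plan([3,-88,13],-71.35); print(get_state()['gripper_width'])"
```

```text
at (array([  4.29260269, -91.07341411, 176.2330703 ]), np.float64(-71.50676231909453)) slide [-0.02   0.009  1.088] turn -0.002 F [1.6 0.9 0.1]
0.05972468949194142
```

Call:
send_rows --moves '[{"slide": [0,0,0.25],"turn": 0,"gripper": 0.6},{"slide": [0,0,0.5],"turn": 0,"gripper": 0.6},{"slide": [0,0,0.75],"turn": 0,"gripper": 0.6},{"slide": [0,0,0.95],"turn": 0,"gripper": 0.6},{"slide": [0,0,1.0],"turn": 0,"gripper": 0.6}]'

```text
time_s: 4.93
tcp_pos: [0.5659, -0.1314, 0.0212]
eef_rot: [179.5, 0.1, -71.4]
contact_force: [-0.3, 0.2, 0.1]
gripper_width: 0.0526
gripper_force: 0.0
```

```bash
python3 -c "
from h import *
plan([3,-88,13],-71.35)"
```

```text
at (array([ -0.68404013, -86.44252711,  21.23844196]), np.float64(-71.44776013556924)) slide [ 0.01  -0.025  0.055] turn -0.001 F [-0.3  0.2  0.1]
```

Call:
send_rows --moves '[{"slide": [-0.02,-0.02,0.055],"turn": 0,"gripper": 0.6},{"slide": [-0.05,-0.02,0.055],"turn": 0,"gripper": 0.6},{"slide": [-0.08,-0.02,0.055],"turn": 0,"gripper": 0.6},{"slide": [-0.11,-0.02,0.055],"turn": 0,"gripper": 0.6},{"slide": [-0.14,-0.02,0.055],"turn": 0,"gripper": 0.6}]'

```text
time_s: 5.35
tcp_pos: [0.5667, -0.1087, 0.0202]
eef_rot: [-179.8, -0.0, -71.3]
contact_force: [0.2, -0.1, 0.7]
gripper_width: 0.0525
gripper_force: 0.2
```

Call:
send_rows --moves '[{"slide": [-0.025,0,0],"turn": 0,"gripper": 0.6},{"slide": [-0.05,0,0],"turn": 0,"gripper": 0.6},{"slide": [-0.075,0,0],"turn": 0,"gripper": 0.6},{"slide": [-0.1,0,0],"turn": 0,"gripper": 0.6},{"slide": [-0.125,0,0],"turn": 0,"gripper": 0.6}]'

```text
time_s: 5.77
tcp_pos: [0.5598, -0.0914, 0.0186]
eef_rot: [-180.0, -0.0, -71.3]
contact_force: [0.6, -1.5, 1.4]
gripper_width: 0.0525
gripper_force: 0.7
```

```bash
python3 -c "
from h import *
plan([3,-33.5,13],-71.35)"
```

```text
at (array([  6.38612058, -46.54947151,  18.63667624]), np.float64(-71.31570729387107)) slide [-0.087  0.023  0.038] turn 0.0 F [ 0.6 -1.5  1.4]
```

Moves count from the commanded pose, so the tips are at 18.6 mm, above plate 1. I'll back off, lower the tool and push again.

Call:
send_rows --moves '[{"slide": [0.1,0,0],"turn": 0,"gripper": 0.6},{"slide": [0.24,0,0],"turn": 0,"gripper": 0.6},{"slide": [0.24,0.02,0.02],"turn": 0,"gripper": 0.6},{"slide": [0.24,0.02,0.045],"turn": 0,"gripper": 0.6},{"slide": [0.24,0.02,0.045],"turn": 0,"gripper": 0.6}]'

```text
time_s: 6.18
tcp_pos: [0.5672, -0.1266, 0.0105]
eef_rot: [179.9, 0.0, -71.4]
contact_force: [-1.0, 0.4, 1.0]
gripper_width: 0.0523
gripper_force: 0.0
```

Call:
send_rows --moves '[{"slide": [-0.04,0,0],"turn": 0,"gripper": 0.6},{"slide": [-0.08,0,0],"turn": 0,"gripper": 0.6},{"slide": [-0.12,0,0],"turn": 0,"gripper": 0.6},{"slide": [-0.16,0,0],"turn": 0,"gripper": 0.6},{"slide": [-0.2,0,0],"turn": 0,"gripper": 0.6}]'

```text
time_s: 6.6
tcp_pos: [0.5587, -0.0974, 0.0118]
eef_rot: [-180.0, -0.0, -71.3]
contact_force: [1.2, -2.2, -0.6]
gripper_width: 0.0528
gripper_force: 1.0
```

```bash
python3 -c "
from h import *
plan([3,-33.5,13],-71.35)"
```

```text
at (array([  3.3789222 , -51.8926758 ,  11.82477154]), np.float64(-71.27737497675777)) slide [-0.123  0.002 -0.008] turn 0.001 F [ 1.2 -2.2 -0.6]
```

Call:
send_rows --moves '[{"slide": [-0.02,0,0],"turn": 0,"gripper": 0.6},{"slide": [-0.04,0,0],"turn": 0,"gripper": 0.6},{"slide": [-0.06,0,0],"turn": 0,"gripper": 0.6},{"slide": [-0.08,0,0],"turn": 0,"gripper": 0.6},{"slide": [-0.1,0,0],"turn": 0,"gripper": 0.6}]'

```text
time_s: 7.02
tcp_pos: [0.554, -0.084, 0.0117]
eef_rot: [-180.0, -0.0, -71.3]
contact_force: [0.4, -2.8, 0.2]
gripper_width: 0.0523
gripper_force: 1.6
```

```bash
python3 -c "
from h import *
plan([3,-33.5,13],-71.35)"
```

```text
at (array([  3.24538486, -37.75402521,  11.69417799]), np.float64(-71.32417198219473)) slide [-0.028  0.002 -0.009] turn 0.0 F [ 0.4 -2.8  0.2]
```

Call:
send_rows --moves '[{"slide": [-0.006,0,0],"turn": 0,"gripper": 0.6},{"slide": [-0.012,0,0],"turn": 0,"gripper": 0.6},{"slide": [-0.018,0,0],"turn": 0,"gripper": 0.6},{"slide": [-0.024,0,0],"turn": 0,"gripper": 0.6},{"slide": [-0.03,0,0],"turn": 0,"gripper": 0.6}]'

```text
time_s: 7.43
tcp_pos: [0.5535, -0.0826, 0.0121]
eef_rot: [-180.0, -0.2, -71.3]
contact_force: [7.3, -29.2, -0.9]
gripper_width: 0.0523
gripper_force: 14.7
```

```bash
python3 -c "
from h import *
plan([3,-33.5,13],-71.35)"
```

```text
at (array([  3.14610393, -36.21929688,  12.13845461]), np.float64(-71.34060783667825)) slide [-0.018  0.001 -0.006] turn 0.0 F [  7.3 -29.2  -0.9]
```

All plates pressed against the +y wall: the force rose sharply at y = -36. I'll retreat and go round to the -x side.

Call:
send_rows --moves '[{"slide": [0.1,0,0],"turn": 0,"gripper": 0.6},{"slide": [0.3,0,0],"turn": 0,"gripper": 0.3},{"slide": [0.3,0,-0.25],"turn": 0,"gripper": 0},{"slide": [0.3,0,-0.5],"turn": 0,"gripper": 0},{"slide": [0.3,0,-0.8],"turn": 0,"gripper": 0}]'

```text
time_s: 7.85
tcp_pos: [0.5655, -0.1229, 0.1276]
eef_rot: [179.7, 0.1, -71.4]
contact_force: [0.4, 1.1, -0.9]
gripper_width: 0.0309
gripper_force: 0.0
```

Call:
send_rows --moves '[{"slide": [0,0.25,0],"turn": 0.39,"gripper": 0},{"slide": [0,0.5,0],"turn": 0.39,"gripper": 0},{"slide": [0,0.7,0],"turn": 0.39,"gripper": 0},{"slide": [0,0.7,0],"turn": 0.39,"gripper": 0},{"slide": [0,0.7,0],"turn": 0.39,"gripper": 0}]'

```text
time_s: 8.27
tcp_pos: [0.4657, -0.1564, 0.1287]
eef_rot: [-180.0, 0.0, -106.9]
contact_force: [0.2, -0.8, 0.3]
gripper_width: 0.0018
gripper_force: 0.0
```

Call:
send_rows --moves '[{"slide": [0,0,0],"turn": 0.39,"gripper": 0},{"slide": [0,0,0],"turn": 0.39,"gripper": 0},{"slide": [0,0,0],"turn": 0.39,"gripper": 0},{"slide": [0,0,0],"turn": 0.39,"gripper": 0},{"slide": [0,0,0],"turn": 0.39,"gripper": 0}]'

```text
time_s: 8.68
tcp_pos: [0.4672, -0.1559, 0.1281]
eef_rot: [180.0, 0.0, -141.9]
contact_force: [-0.6, -0.4, 0.4]
gripper_width: 0.0006
gripper_force: 0.0
```

```bash
python3 -c "
from h import *
import pickle
plan([-102,14,60],-141.35)
c=cap('wrist');k=cap('scene')
a=cv2.resize(c['img'],(400,300));b=cv2.resize(k['img'][190:290,210:343],(400,300),interpolation=cv2.INTER_CUBIC)
cv2.imwrite('pics/a3.png',cv2.cvtColor(np.hstack([a,b]),cv2.COLOR_RGB2BGR))"
```

```text
at (array([-102.0224088 ,  -78.03465798,  128.1457588 ]), np.float64(-141.90909560512463)) slide [-0.204  0.579  0.454] turn -0.006 F [-0.6 -0.4  0.4]
```

View pics/a3.png

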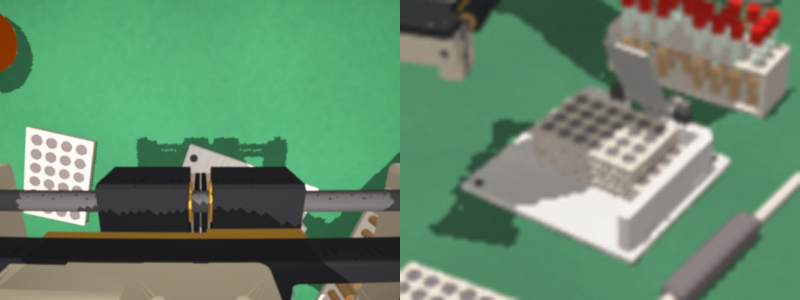

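The scene crop shows the stack squared against the +y wall, with a gap left to the +x wall. Next comes the x push.

Call:
send_rows --moves '[{"slide": [-0.1,0.25,0],"turn": 0,"gripper": 0},{"slide": [-0.2,0.5,0.05],"turn": 0,"gripper": 0},{"slide": [-0.204,0.579,0.2],"turn": 0,"gripper": 0},{"slide": [-0.204,0.579,0.45],"turn": 0,"gripper": 0},{"slide": [-0.204,0.579,0.6],"turn": 0,"gripper": 0}]'

```text
time_s: 9.2
tcp_pos: [0.4364, -0.0681, 0.0368]
eef_rot: [180.0, 0.0, -141.2]
contact_force: [0.0, -0.6, 0.3]
gripper_width: 0.0006
gripper_force: 0.0
```

```bash
python3 -c "
from h import *
plan([-60,14,12],-141.35)"
```

```text
at (array([-103.11714738,   15.00945168,   36.7973893 ]), np.float64(-141.16993011055973)) slide [-0.267 -0.105  0.165] turn 0.002 F [ 0.  -0.6  0.3]
```

Call:
send_rows --moves '[{"slide": [0,0,0.1],"turn": 0,"gripper": 0},{"slide": [0,0,0.175],"turn": 0,"gripper": 0},{"slide": [-0.04,-0.015,0.175],"turn": 0,"gripper": 0},{"slide": [-0.08,-0.029,0.175],"turn": 0,"gripper": 0},{"slide": [-0.11,-0.04,0.175],"turn": 0,"gripper": 0}]'

```text
time_s: 9.62
tcp_pos: [0.4558, -0.063, 0.0128]
eef_rot: [-180.0, 0.1, -141.4]
contact_force: [0.0, 0.2, 0.8]
gripper_width: 0.0007
gripper_force: 0.0
```

Call:
send_rows --moves '[{"slide": [-0.019,-0.007,0],"turn": 0,"gripper": 0},{"slide": [-0.038,-0.014,0],"turn": 0,"gripper": 0},{"slide": [-0.057,-0.021,0],"turn": 0,"gripper": 0},{"slide": [-0.076,-0.028,0],"turn": 0,"gripper": 0},{"slide": [-0.095,-0.035,0],"turn": 0,"gripper": 0}]'

```text
time_s: 10.03
tcp_pos: [0.4681, -0.0589, 0.0122]
eef_rot: [180.0, -0.0, -141.5]
contact_force: [-2.7, -1.6, 2.7]
gripper_width: 0.0004
gripper_force: 2.1
```

```bash
python3 -c "
from h import *
plan([-56,14,12],-141.35)"
```

```text
at (array([-70.18238292,  13.51442078,  12.20477606]), np.float64(-141.53059320419288)) slide [-0.09  -0.029  0.001] turn -0.002 F [-2.7 -1.6  2.7]
```

Call:
send_rows --moves '[{"slide": [-0.011,-0.004,0],"turn": 0,"gripper": 0},{"slide": [-0.022,-0.008,0],"turn": 0,"gripper": 0},{"slide": [-0.033,-0.012,0],"turn": 0,"gripper": 0},{"slide": [-0.044,-0.016,0],"turn": 0,"gripper": 0},{"slide": [-0.055,-0.02,0],"turn": 0,"gripper": 0}]'

```text
time_s: 10.45
tcp_pos: [0.4739, -0.057, 0.0115]
eef_rot: [179.9, -0.3, -141.6]
contact_force: [-8.0, -4.4, 6.1]
gripper_width: 0.0006
gripper_force: 4.3
```

```bash
python3 -c "
from h import *
plan([-56,14,12],-141.35)"
```

```text
at (array([-63.99489042,  13.49787616,  11.51420464]), np.float64(-141.57456480224508)) slide [-0.051 -0.015 -0.003] turn -0.002 F [-8.  -4.4  6.1]
```

Call:
send_rows --moves '[{"slide": [-0.003,-0.001,0],"turn": 0,"gripper": 0},{"slide": [-0.006,-0.002,0],"turn": 0,"gripper": 0},{"slide": [-0.01,-0.003,0],"turn": 0,"gripper": 0},{"slide": [-0.01,-0.003,0],"turn": 0,"gripper": 0},{"slide": [-0.01,-0.003,0],"turn": 0,"gripper": 0}]'

```text
time_s: 10.87
tcp_pos: [0.4766, -0.056, 0.0117]
eef_rot: [179.9, -0.2, -141.6]
contact_force: [-5.3, -2.4, 3.6]
gripper_width: 0.0001
gripper_force: 2.7
```

```bash
python3 -c "
from h import *
plan([-56,14,12],-141.35)
k=cap('scene');im=cv2.cvtColor(k['img'],cv2.COLOR_RGB2BGR)
x0,y0=225,195
big=cv2.resize(im[y0:y0+75,x0:x0+100],None,fx=8,fy=8,interpolation=cv2.INTER_CUBIC)
for z,col in((48,(255,0,0)),(18,(0,0,255))):
    Q=np.array([[80,-24,z],[-40,-24,z],[-40,60,z],[80,60,z]])/1000
    cv2.polylines(big,[((proj(k,tw(CAR,Q))-[x0,y0]+.5)*8).astype(int)],True,col,1)
cv2.imwrite('pics/a4.png',big)"
```

```text
at (array([-61.12862022,  13.59690819,  11.69742833]), np.float64(-141.55381163393756)) slide [-0.033 -0.009 -0.002] turn -0.002 F [-5.3 -2.4  3.6]
```

View pics/a4.png

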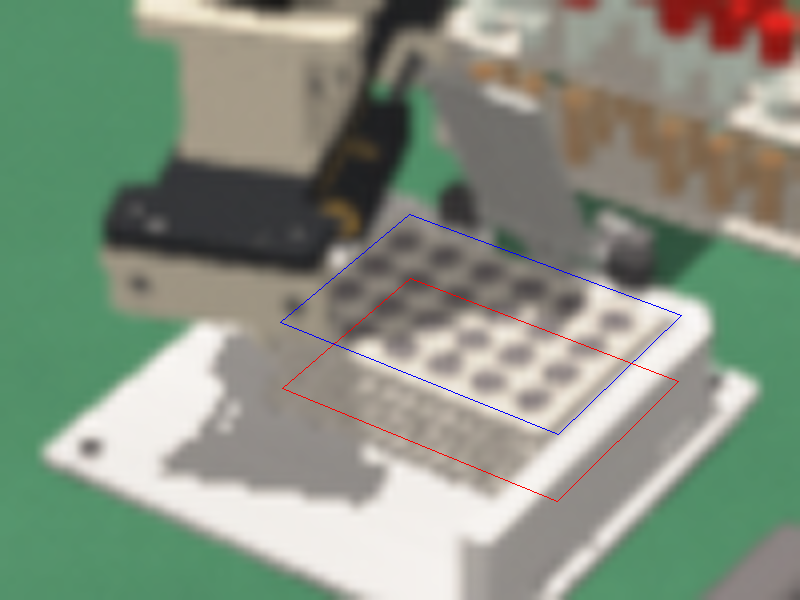

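The picture shows the stack square and nearly at the +x wall: its top edge runs about (560,430) to (675,320), against the predicted blue line. I'll keep pushing slowly.

Call:
send_rows --moves '[{"slide": [-0.005,-0.002,0],"turn": 0,"gripper": 0},{"slide": [-0.01,-0.004,0],"turn": 0,"gripper": 0},{"slide": [-0.015,-0.006,0],"turn": 0,"gripper": 0},{"slide": [-0.015,-0.006,0],"turn": 0,"gripper": 0},{"slide": [-0.015,-0.006,0],"turn": 0,"gripper": 0}]'

```text
time_s: 11.33
tcp_pos: [0.4797, -0.055, 0.0118]
eef_rot: [180.0, -0.1, -141.5]
contact_force: [-3.7, -1.9, 2.2]
gripper_width: 0.0004
gripper_force: 2.0
```

```bash
python3 -c "
from h import *
plan([-56,14,12],-141.35)"
```

```text
at (array([-57.88780297,  13.5427287 ,  11.81520488]), np.float64(-141.53992914588738)) slide [-0.013 -0.001 -0.001] turn -0.002 F [-3.7 -1.9  2.2]
```

Call:
send_rows --moves '[{"slide": [-0.004,-0.0015,0],"turn": 0,"gripper": 0},{"slide": [-0.008,-0.003,0],"turn": 0,"gripper": 0},{"slide": [-0.012,-0.0045,0],"turn": 0,"gripper": 0},{"slide": [-0.012,-0.0045,0],"turn": 0,"gripper": 0},{"slide": [-0.012,-0.0045,0],"turn": 0,"gripper": 0}]'

```text
time_s: 11.75
tcp_pos: [0.4817, -0.0542, 0.0118]
eef_rot: [180.0, -0.1, -141.5]
contact_force: [-5.4, -1.5, 0.5]
gripper_width: 0.0005
gripper_force: 2.6
```

```bash
python3 -c "
from h import *
plan([-56,14,12],-141.35)"
```

```text
at (array([-55.7387143 ,  13.59569721,  11.79937666]), np.float64(-141.53931171796535)) slide [ 0.001  0.003 -0.001] turn -0.002 F [-5.4 -1.5  0.5]
```

Call:
send_rows --moves '[{"slide": [-0.004,-0.0015,0],"turn": 0,"gripper": 0},{"slide": [-0.008,-0.003,0],"turn": 0,"gripper": 0},{"slide": [-0.012,-0.0045,0],"turn": 0,"gripper": 0},{"slide": [-0.012,-0.0045,0],"turn": 0,"gripper": 0},{"slide": [-0.012,-0.0045,0],"turn": 0,"gripper": 0}]'

```text
time_s: 12.17
tcp_pos: [0.4818, -0.0542, 0.0114]
eef_rot: [179.9, -0.2, -141.6]
contact_force: [-9.4, -2.3, 4.5]
gripper_width: 0.0004
gripper_force: 4.6
```

```bash
python3 -c "
from h import *
plan([-56,14,12],-141.35)"
```

```text
at (array([-55.63985637,  13.61382747,  11.41848641]), np.float64(-141.57287939954367)) slide [ 0.001  0.003 -0.004] turn -0.002 F [-9.4 -2.3  4.5]
```

Call:
send_rows --moves '[{"slide": [-0.005,-0.002,0],"turn": 0,"gripper": 0},{"slide": [-0.01,-0.004,0],"turn": 0,"gripper": 0},{"slide": [-0.015,-0.006,0],"turn": 0,"gripper": 0},{"slide": [-0.015,-0.006,0],"turn": 0,"gripper": 0},{"slide": [-0.015,-0.006,0],"turn": 0,"gripper": 0}]'

```text
time_s: 12.58
tcp_pos: [0.4819, -0.0542, 0.011]
eef_rot: [179.8, -0.4, -141.6]
contact_force: [-14.2, -3.3, 7.9]
gripper_width: 0.0005
gripper_force: 7.2
```

```bash
python3 -c "
from h import *
plan([-56,14,12],-141.35)"
```

```text
at (array([-55.54886887,  13.60375321,  11.02391153]), np.float64(-141.61664336593515)) slide [ 0.002  0.004 -0.007] turn -0.003 F [-14.2  -3.3   7.9]
```

The stack is firm against the +x wall. I'll retreat and repeat the y push to take out any skew.

Call:
send_rows --moves '[{"slide": [0.1,0.036,0],"turn": 0,"gripper": 0},{"slide": [0.28,0.1,0],"turn": 0,"gripper": 0},{"slide": [0.28,0.1,-0.25],"turn": 0,"gripper": 0},{"slide": [0.28,0.1,-0.5],"turn": 0,"gripper": 0.3},{"slide": [0.28,0.1,-0.75],"turn": 0,"gripper": 0.6}]'

```text
time_s: 13.0
tcp_pos: [0.4449, -0.067, 0.1263]
eef_rot: [-179.9, 0.1, -141.5]
contact_force: [2.2, 1.2, -0.0]
gripper_width: 0.0088
gripper_force: 0.0
```

Call:
send_rows --moves '[{"slide": [0.1,-0.2,0],"turn": -0.39,"gripper": 0.6},{"slide": [0.2,-0.4,0],"turn": -0.39,"gripper": 0.6},{"slide": [0.24,-0.63,0],"turn": -0.39,"gripper": 0.6},{"slide": [0.24,-0.63,0],"turn": -0.39,"gripper": 0.6},{"slide": [0.24,-0.63,0],"turn": -0.39,"gripper": 0.6}]'

```text
time_s: 13.42
tcp_pos: [0.4774, -0.1653, 0.125]
eef_rot: [-179.8, 0.0, -108.1]
contact_force: [0.3, -0.4, -1.0]
gripper_width: 0.0412
gripper_force: 0.0
```

```bash
python3 -c "
from h import *
plan([20,-84,110],-71.35)"
```

```text
at (array([-95.37763406, -90.19761816, 124.95565339]), np.float64(-108.1158106762707)) slide [-0.493 -0.591  0.1  ] turn -0.409 F [ 0.3 -0.4 -1. ]
```

Call:
send_rows --moves '[{"slide": [-0.12,-0.15,0],"turn": -0.409,"gripper": 0.6},{"slide": [-0.24,-0.3,0],"turn": -0.409,"gripper": 0.6},{"slide": [-0.36,-0.45,0],"turn": -0.409,"gripper": 0.6},{"slide": [-0.493,-0.591,0],"turn": -0.409,"gripper": 0.6},{"slide": [-0.493,-0.591,0],"turn": -0.409,"gripper": 0.6}]'

```text
time_s: 13.83
tcp_pos: [0.5886, -0.1195, 0.1248]
eef_rot: [-179.7, -0.1, -72.0]
contact_force: [0.9, 0.6, 1.1]
gripper_width: 0.0526
gripper_force: 0.0
```

Call:
send_rows --moves '[{"slide": [0,0,0.15],"turn": -0.01,"gripper": 0.6},{"slide": [0,0,0.35],"turn": -0.01,"gripper": 0.6},{"slide": [0,0,0.55],"turn": -0.01,"gripper": 0.6},{"slide": [0,0,0.68],"turn": -0.01,"gripper": 0.6},{"slide": [0,0,0.68],"turn": -0.01,"gripper": 0.6}]'

```text
time_s: 14.25
tcp_pos: [0.5808, -0.121, 0.0185]
eef_rot: [179.7, 0.1, -71.7]
contact_force: [-0.7, -0.4, -1.1]
gripper_width: 0.0523
gripper_force: 0.0
```

```bash
python3 -c "
from h import *
plan([20,-38,12],-71.35)"
```

```text
at (array([ 16.74633378, -81.36279082,  18.50661345]), np.float64(-71.65255624093805)) slide [-0.289 -0.02   0.043] turn -0.003 F [-0.7 -0.4 -1.1]
```

Call:
send_rows --moves '[{"slide": [0,0,0.07],"turn": -0.003,"gripper": 0.6},{"slide": [-0.05,-0.01,0.07],"turn": -0.003,"gripper": 0.6},{"slide": [-0.11,-0.02,0.07],"turn": -0.003,"gripper": 0.6},{"slide": [-0.17,-0.02,0.07],"turn": -0.003,"gripper": 0.6},{"slide": [-0.23,-0.02,0.07],"turn": -0.003,"gripper": 0.6}]'

```text
time_s: 14.67
tcp_pos: [0.575, -0.0863, 0.0133]
eef_rot: [-179.9, -0.0, -71.3]
contact_force: [0.6, 0.4, -0.2]
gripper_width: 0.0523
gripper_force: 0.0
```

```bash
python3 -c "
from h import *
plan([20,-38,12],-71.35)"
```

```text
at (array([ 22.32587569, -46.61023483,  13.25550478]), np.float64(-71.34329211947615)) slide [-0.057  0.015  0.008] turn 0.0 F [ 0.6  0.4 -0.2]
```

Call:
send_rows --moves '[{"slide": [-0.025,0,0.008],"turn": 0,"gripper": 0.6},{"slide": [-0.045,0,0.008],"turn": 0,"gripper": 0.6},{"slide": [-0.055,0,0.008],"turn": 0,"gripper": 0.6},{"slide": [-0.065,0,0.008],"turn": 0,"gripper": 0.6},{"slide": [-0.07,0,0.008],"turn": 0,"gripper": 0.6}]'

```text
time_s: 15.08
tcp_pos: [0.5711, -0.0775, 0.0109]
eef_rot: [-180.0, -0.0, -71.4]
contact_force: [0.8, -0.3, -0.3]
gripper_width: 0.0525
gripper_force: 0.0
```

```bash
python3 -c "
from h import *
plan([20,-38,12],-71.35);print(get_state()['moment'])"
```

```text
at (array([ 21.44874619, -37.03439695,  10.94922972]), np.float64(-71.36182061247969)) slide [ 0.006  0.01  -0.007] turn -0.0 F [ 0.8 -0.3 -0.3]
[ 0.09378015 -0.06480194  0.00678269]
```

Call:
send_rows --moves '[{"slide": [-0.005,0,0],"turn": 0,"gripper": 0.6},{"slide": [-0.01,0,0],"turn": 0,"gripper": 0.6},{"slide": [-0.015,0,0],"turn": 0,"gripper": 0.6},{"slide": [-0.015,0,0],"turn": 0,"gripper": 0.6},{"slide": [-0.015,0,0],"turn": 0,"gripper": 0.6}]'

```text
time_s: 15.5
tcp_pos: [0.5708, -0.0771, 0.011]
eef_rot: [-180.0, -0.1, -71.4]
contact_force: [3.0, -9.6, -0.3]
gripper_width: 0.0529
gripper_force: 4.7
```

```bash
python3 -c "
from h import *
plan([20,-38,12],-71.35);print(get_state()['moment'])"
```

```text
at (array([ 21.30135054, -36.50329572,  10.99643628]), np.float64(-71.40199012350533)) slide [ 0.01   0.009 -0.007] turn -0.001 F [ 3.  -9.6 -0.3]
[-3.13758216 -0.91360822 -0.08371152]
```

Call:
send_rows --moves '[{"slide": [0.1,0,0],"turn": 0,"gripper": 0.6},{"slide": [0.2,0,-0.1],"turn": 0,"gripper": 0.3},{"slide": [0.2,0,-0.35],"turn": 0,"gripper": 0},{"slide": [0.2,0,-0.62],"turn": 0,"gripper": 0},{"slide": [0.2,0,-0.9],"turn": 0,"gripper": 0}]'

```text
time_s: 15.92
tcp_pos: [0.579, -0.1047, 0.1462]
eef_rot: [179.9, 0.0, -71.4]
contact_force: [1.3, 0.4, -0.2]
gripper_width: 0.0312
gripper_force: 0.0
```

Call:
send_rows --moves '[{"slide": [0,0,-0.27],"turn": 0,"gripper": 0},{"slide": [0,0,-0.54],"turn": 0,"gripper": 0},{"slide": [-0.15,0,-0.75],"turn": 0,"gripper": 0},{"slide": [-0.38,0,-0.9],"turn": 0,"gripper": 0},{"slide": [-0.65,0,-0.9],"turn": 0,"gripper": 0}]'

```text
time_s: 16.33
tcp_pos: [0.5508, -0.0118, 0.2861]
eef_rot: [-179.5, -0.1, -71.5]
contact_force: [0.9, 1.4, 0.2]
gripper_width: 0.0017
gripper_force: 0.0
```

Call:
send_rows --moves '[{"slide": [-0.1,0.06,0],"turn": 0,"gripper": 0},{"slide": [-0.1,0.06,0],"turn": 0,"gripper": 0},{"slide": [-0.1,0.06,0],"turn": 0,"gripper": 0},{"slide": [-0.1,0.06,0],"turn": 0,"gripper": 0},{"slide": [-0.1,0.06,0],"turn": 0,"gripper": 0}]'

```text
time_s: 16.75
tcp_pos: [0.5357, -0.0008, 0.2802]
eef_rot: [180.0, -0.0, -71.4]
contact_force: [-0.2, -0.1, 0.1]
gripper_width: 0.0006
gripper_force: 0.0
```

```bash
python3 - <<'E'
from h import *
import pickle
plan([15,75,200],-71.35)
c=cap('wrist'); pickle.dump(c,open('w5.pkl','wb')); im=cv2.cvtColor(c['img'],cv2.COLOR_RGB2BGR)
u=proj(c,tw(CAR,[[0,0,.03]]))[0].astype(int); x0,y0=max(u[0]-90,0),max(u[1]-70,0)
big=cv2.resize(im[y0:y0+150,x0:x0+200],None,fx=4,fy=4,interpolation=cv2.INTER_CUBIC)
for L,col in(([[-100,-90,8],[100,-90,8],[100,90,8],[-100,90,8]],(0,0,255)),([[80,-90,48],[80,60,48],[-100,60,48]],(255,0,0)),([[-40,60,48],[-40,-24,48],[80,-24,48],[80,60,48]],(0,160,0)),([[-40,60,18],[-40,-24,18],[80,-24,18]],(200,0,200))):
    v=(proj(c,tw(CAR,np.array(L)/1000))-[x0,y0]+.5)*4
    cv2.polylines(big,[v.astype(int)],False,col,1)
cv2.imwrite('pics/w5.png',big)
E
```

```text
at (array([ 12.45169425,  46.97492868, 280.17356898]), np.float64(-71.41031129627574)) slide [-0.187 -0.017  0.534] turn -0.001 F [-0.2 -0.1  0.1]
```

View pics/w5.png

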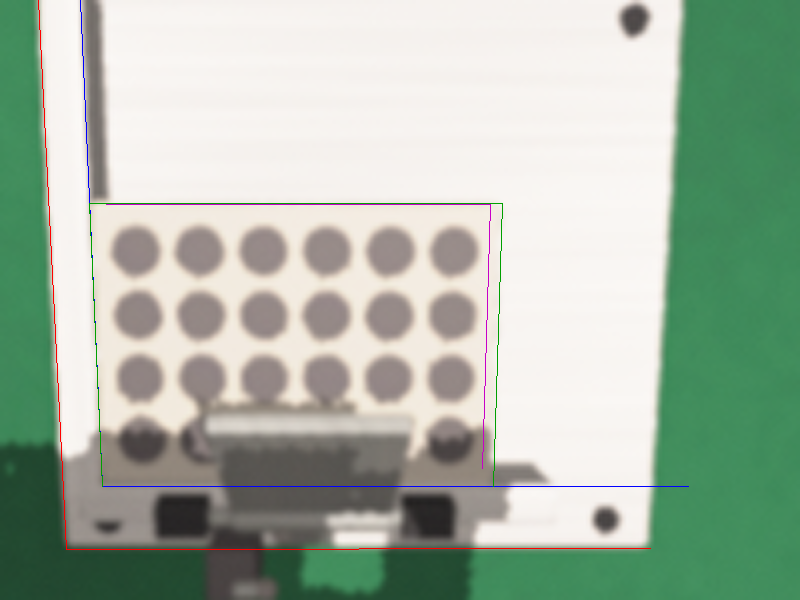

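The stack matches the predicted flush outline: no lower plate sticks out and the wells are centred. The cover's free edge is at about row 432, and its sides at columns 205 to 413. I'll sweep the closed fingers against its outer face.

Call:
send_rows --moves '[{"slide": [-0.127,-0.017,0.2],"turn": 0,"gripper": 0},{"slide": [-0.127,-0.017,0.45],"turn": 0,"gripper": 0},{"slide": [-0.127,-0.017,0.7],"turn": 0,"gripper": 0},{"slide": [-0.127,-0.017,0.9],"turn": 0,"gripper": 0},{"slide": [-0.127,-0.017,0.97],"turn": 0,"gripper": 0}]'

```text
time_s: 17.22
tcp_pos: [0.5292, 0.0173, 0.1302]
eef_rot: [179.6, 0.0, -71.5]
contact_force: [-1.2, -0.7, -0.2]
gripper_width: 0.0006
gripper_force: 0.0
```

```bash
python3 -c "
from h import *
plan([15,37,125],-71.35)
c=pickle=__import__('pickle').load(open('w5.pkl','rb'))
u=proj(c,tw(CAR,[[0,0,.03]]))[0].astype(int); x0,y0=max(u[0]-90,0),max(u[1]-70,0)
for th in (1.0,1.1,1.2,1.3):
    y=68-96*np.cos(th)+np.sin(th);z=57+96*np.sin(th)+np.cos(th)
    print(th,((proj(c,tw(CAR,np.array([[-9,y,z],[39,y,z]])/1000))-[x0,y0]+.5)*4).round())
"
```

```text
at (array([ 12.05407452,  66.18106395, 130.1976208 ]), np.float64(-71.47642254599927)) slide [ 0.194 -0.02   0.035] turn -0.001 F [-1.2 -0.7 -0.2]
1.0 [[415. 383.]
 [207. 383.]]
1.1 [[416. 422.]
 [206. 423.]]
1.2 [[416. 463.]
 [205. 464.]]
1.3 [[417. 506.]
 [205. 506.]]
```

Call:
send_rows --moves '[{"slide": [0.1,-0.01,0.02],"turn": 0,"gripper": 0},{"slide": [0.17,-0.01,0.05],"turn": 0,"gripper": 0},{"slide": [0.21,-0.01,0.07],"turn": 0,"gripper": 0},{"slide": [0.25,-0.01,0.1],"turn": 0,"gripper": 0},{"slide": [0.28,-0.01,0.125],"turn": 0,"gripper": 0}]'

```text
time_s: 17.63
tcp_pos: [0.5474, -0.0214, 0.1167]
eef_rot: [-179.9, -0.0, -71.4]
contact_force: [-0.5, 0.4, 1.7]
gripper_width: 0.0004
gripper_force: 0.6
```

```bash
python3 -c "
from h import *
plan([15,6.3,90],-71.35)"
```

```text
at (array([ 16.9707595 ,  23.71763506, 116.70545676]), np.float64(-71.41471423168605)) slide [0.116 0.013 0.178] turn -0.001 F [-0.5  0.4  1.7]
```

Call:
send_rows --moves '[{"slide": [0.035,0.005,0.045],"turn": 0,"gripper": 0},{"slide": [0.065,0.01,0.09],"turn": 0,"gripper": 0},{"slide": [0.095,0.013,0.135],"turn": 0,"gripper": 0},{"slide": [0.116,0.013,0.178],"turn": 0,"gripper": 0},{"slide": [0.13,0.013,0.21],"turn": 0,"gripper": 0}]'

```text
time_s: 18.05
tcp_pos: [0.5511, -0.0401, 0.084]
eef_rot: [-180.0, -0.0, -71.4]
contact_force: [0.9, -0.1, 3.8]
gripper_width: 0.0006
gripper_force: 1.8
```

```bash
python3 -c "
from h import *
plan([15,0,58],-71.35)"
```

```text
at (array([14.52020021,  4.79054203, 84.03823719]), np.float64(-71.36996137132355)) slide [ 0.032 -0.003  0.174] turn -0.0 F [ 0.9 -0.1  3.8]
```

Call:
send_rows --moves '[{"slide": [0.012,0,0.035],"turn": 0,"gripper": 0},{"slide": [0.02,0,0.07],"turn": 0,"gripper": 0},{"slide": [0.027,0,0.1],"turn": 0,"gripper": 0},{"slide": [0.03,0,0.13],"turn": 0,"gripper": 0},{"slide": [0.032,0,0.155],"turn": 0,"gripper": 0}]'

```text
time_s: 18.47
tcp_pos: [0.5519, -0.0444, 0.0606]
eef_rot: [179.9, 0.0, -71.4]
contact_force: [0.6, 0.3, 0.4]
gripper_width: 0.0005
gripper_force: 0.0
```

```bash
python3 -c "
from h import *
plan([15,0,58],-71.35)"
```

```text
at (array([13.84658955,  0.50555385, 60.61413148]), np.float64(-71.37774033114017)) slide [ 0.003 -0.008  0.017] turn -0.0 F [0.6 0.3 0.4]
```

Force fell to zero at 60.6 mm, so the catch has snapped. I'll press once lightly to confirm, then retreat up.

Call:
send_rows --moves '[{"slide": [0,0,0.01],"turn": 0,"gripper": 0},{"slide": [0,0,0.02],"turn": 0,"gripper": 0},{"slide": [0,0,0.025],"turn": 0,"gripper": 0},{"slide": [0,0,0.025],"turn": 0,"gripper": 0},{"slide": [0,0,0.025],"turn": 0,"gripper": 0}]'

```text
time_s: 18.88
tcp_pos: [0.5525, -0.0442, 0.0578]
eef_rot: [-180.0, -0.0, -71.4]
contact_force: [0.4, -0.5, 0.2]
gripper_width: 0.0002
gripper_force: 0.1
```

Call:
send_rows --moves '[{"slide": [0,0,-0.1],"turn": 0,"gripper": 0},{"slide": [0,0,-0.35],"turn": 0,"gripper": 0},{"slide": [0,0,-0.6],"turn": 0,"gripper": 0},{"slide": [0,0,-0.85],"turn": 0,"gripper": 0},{"slide": [0,0,-1.0],"turn": 0,"gripper": 0}]'

```text
time_s: 19.3
tcp_pos: [0.5539, -0.0443, 0.2124]
eef_rot: [-179.7, -0.1, -71.3]
contact_force: [0.6, -0.2, 1.2]
gripper_width: 0.0005
gripper_force: 0.0
```

Call:
send_rows --moves '[{"slide": [-0.2,0,-0.2],"turn": 0,"gripper": 0},{"slide": [-0.45,0,-0.4],"turn": 0,"gripper": 0},{"slide": [-0.6,0,-0.5],"turn": 0,"gripper": 0},{"slide": [-0.6,0,-0.5],"turn": 0,"gripper": 0},{"slide": [-0.6,0,-0.5],"turn": 0,"gripper": 0}]'

```text
time_s: 19.72
tcp_pos: [0.5239, 0.0424, 0.2845]
eef_rot: [-179.8, 0.0, -71.2]
contact_force: [-0.3, -0.4, -0.3]
gripper_width: 0.0004
gripper_force: 0.0
```

```bash
python3 - <<'E'
from h import *
c=cap('wrist'); im=cv2.cvtColor(c['img'],cv2.COLOR_RGB2BGR)
u=proj(c,tw(CAR,[[0,0,.03]]))[0].astype(int); x0,y0=max(u[0]-90,0),max(u[1]-75,0)
A=cv2.resize(im[y0:y0+150,x0:x0+200],(533,400),interpolation=cv2.INTER_CUBIC)
k=cap('scene');im=cv2.cvtColor(k['img'],cv2.COLOR_RGB2BGR)[195:270,225:325]
B=cv2.resize(im,(267,200),interpolation=cv2.INTER_CUBIC)
o=np.zeros((400,800,3),np.uint8);o[:,:533]=A;o[:200,533:]=B
cv2.imwrite('pics/z.png',o);print(where())
E
```

```text
(array([ 14.11756243,  90.45856354, 282.25359838]), np.float64(-71.33732731313997))
```

View pics/z.png

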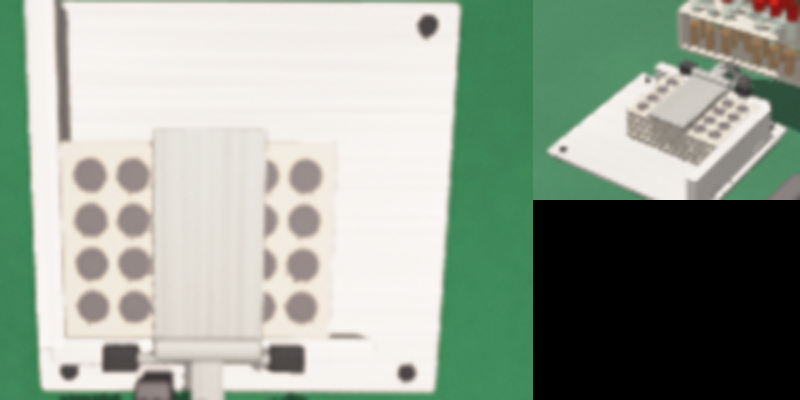

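The cover is shut, held level over the stack, with its edge at about (210,130). The stack is flush with both walls, and the robot is clear.

```bash
python3 -c "
from plant import order; print(order.close_job())"
```

```text
the job is handed in; nothing more can be done
None
```

The job is handed in at about 20 s of the 72 s limit: the last pictures show all four plates flush against both stop walls and the cover shut and held, with the robot clear and nothing else touched.

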